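# Rack the light wands on their charging dock

### The arm

A 7-joint arm with a two-finger parallel gripper is mounted at the origin on the work surface. World frame = base frame: x ahead of the robot, y to its left, z up, the work surface at z = 0. Lengths are in mm, angles in rad, forces in N, time in s.
With the tool pointing down it reaches from about 350 to 900 mm from the base axis. Payload 19.9 kg.
Tool frame: the origin (TCP) lies midway between the tips of the shut fingers; the grasp point (between the pads) lies 19 mm behind it; z points along the fingers, y is the line along which they close (so a half turn about z gives the same grasp; the last joint's range is limited). The gripper opens to 94 mm and grips with 3 to 60 N. Pads are 16 mm wide; open, the fingers measure 119 mm over their backs; the gripper's body (75 mm by 177 mm) begins 78 mm behind the grasp point.
Start: joints at [-1.264, 0.417, -0.01, 1.614, 0.005, 1.111, -0.053], TCP at [213.595, 587.346, 205.425] pointing down, gripper open.
Joint ranges: [-2.81, 2.81], [-0.39, 2.02], [-1.27, 1.25], [0.06, 2.57], [-1.19, 4.33], [0.19, 2], [-2.82, 2.82]. Speed limits (rad/s): [1.89, 1.89, 2.39, 2.39, 3.01, 3.01, 3.01].

### API

Orientations are given as [roll, pitch, yaw] about the fixed x, y, z axes, in that order (R = Rz(yaw) Ry(pitch) Rx(roll)).
In Python, from bench import monitor, vision, workorder gives the robot as it stands. The module is installed in compiled form; this text tells all that it offers.
- The arm moves only by the tool carry_out, never from a script. Its argument "motion" is a list of rows, each a list of 6 numbers: the shift along the world's x, y, z in mm, then the turn, a rotation vector about the world's x, y, z in rad. In form: [[x, y, z, wx, wy, wz], ...]. A call has 1 to 5 rows; each row is the pose to reach, as a shift and turn from the pose commanded when the call began; what a row does not reach only later rows make up. A row lasts 1/8 s, in which the tool goes at most 62.5 mm and 10.7 degrees, less where a joint would pass 70% of its speed; a pose out of reach is approached as far as the arm can. A call with a gripper value outside its range is refused whole. "fingers" is the opening, from -1 (shut) to 1 (fully open), set as the call begins (left out, the last holds). The fingers move at their own pace and stop on an object; "grip_force" is the grip in N (left out, the last holds). Time passes only in rows, so rows that repeat a pose let the fingers close. It gives the time, the measured TCP pose, the force, the opening and the grip force at its end, in the units of the state.
- monitor.sense(): the state, without advancing time (a new reading comes with each control period).
- vision.snapshot(name): name is "scene" or "top" or "wrist"; returns the picture (480x640x3 uint8, red, green, blue); there is no depth.
- vision.camera_params(name): a dict with "camera_matrix" (3x3 intrinsics, pixels), "pose" (4x4, takes a point from camera to world coordinates). Camera axes: x right, y down, z forward; pixel columns grow to the right and rows downward; lengths in mm; the calibration is good to about 2 mm. A picture is of the moment at which its call begins: read the wrist's pose just before it. camera_params takes no time and is no camera call; for the wrist camera it gives the pose at the moment of the call.
- workorder.finish_job(): hands the job in; it is judged then, once.
The state is a dict: "time_s": time; "joint_positions": joint angles; "joint_vel": joint speeds; "joint_efforts": joint torques, N m; "ee_pos": TCP position; "orientation": TCP orientation; "wrist_force": force on the tool from outside, world axes, zero at the start; "wrist_torque": the same for the moment, N m; "width": finger opening in mm; "grip_force": force on a finger pad.
Only numpy, scipy, OpenCV 4.12 (cv2) and the standard library are available. Lean on these libraries where they do the work, as an engineer would, in place of code of your own. Each camera call takes 0.05 s, during which the arm holds its last target. There are 200 camera calls.

### The job

Take the three light wands, two leaning in the sloping stand and one lying on the table, and lay each one level in the charging cradle of its own colour, resting down in both V saddles and centred lengthwise, with its coloured end over the dock's brass strip. Lower them in gently rather than dropping them, and leave the other things on the table where they are.

Things in the scene. Friction and masses are not known exactly. Their poses are not given: they have to be found in the camera images.
- wand_red: light wand, a plain cylinder 30 mm in diameter and 180 mm long, about 0.14 kg, white tube with a black end and a red end; starts leaning in one of the two slots of the sloping stand, coloured end up, away from the robot, axis 38 degrees above horizontal. Origin at the middle of its axis; x along the cylinder to the coloured end; roll about x is arbitrary
- wand_red_cap (a point): centre of the end face of the red end, 90 mm from the wand's origin along its x axis
- cradle_red: red cradle fixed on the dock: two 90-degree V saddles holding one wand level. Origin mid-underside, 8 mm above the table; x along the groove to the dock's brass strip (away from the robot); z up. Saddles 10 mm thick at x = +-60 mm; V bottom at z = 20 mm, rims at z = 43 mm and 45 mm apart; a seated wand's axis: y = 0, z = 41 mm. Between the saddles, only a 4 mm strip
- wand_blue: light wand, a plain cylinder 30 mm in diameter and 180 mm long, about 0.14 kg, white tube with a black end and a blue end; starts leaning in one of the two slots of the sloping stand, coloured end up, away from the robot, axis 38 degrees above horizontal. Origin at the middle of its axis; x along the cylinder to the coloured end; roll about x is arbitrary
- wand_blue_cap (a point): centre of the end face of the blue end, 90 mm from the wand's origin along its x axis
- cradle_blue: blue cradle fixed on the dock: two 90-degree V saddles holding one wand level. Origin mid-underside, 8 mm above the table; x along the groove to the dock's brass strip (away from the robot); z up. Saddles 10 mm thick at x = +-60 mm; V bottom at z = 20 mm, rims at z = 43 mm and 45 mm apart; a seated wand's axis: y = 0, z = 41 mm. Between the saddles, only a 4 mm strip
- wand_yellow: light wand, a plain cylinder 30 mm in diameter and 180 mm long, about 0.14 kg, white tube with a black end and a yellow end; starts lying flat on the table. Origin at the middle of its axis; x along the cylinder to the coloured end; roll about x is arbitrary
- wand_yellow_cap (a point): centre of the end face of the yellow end, 90 mm from the wand's origin along its x axis
- cradle_yellow: yellow cradle fixed on the dock: two 90-degree V saddles holding one wand level. Origin mid-underside, 8 mm above the table; x along the groove to the dock's brass strip (away from the robot); z up. Saddles 10 mm thick at x = +-60 mm; V bottom at z = 20 mm, rims at z = 43 mm and 45 mm apart; a seated wand's axis: y = 0, z = 41 mm. Between the saddles, only a 4 mm strip
- dock: charging dock, fixed: black plate 200 x 226 x 8 mm, brass strip along its +x edge, three cradles side by side across y, 72 mm apart, in any order of colours, all with the dock's yaw. Origin under its centre on the table. The dock may stand on the robot's left or right
- stand: sloping stand, fixed: base 200 x 150 x 10 mm, two inclined slots at y = +40 and -40 mm. Origin under its centre on the table; x level, to the raised side, away from the robot. A wand in a slot has its middle at x = 0, z = 95 mm and rises 38 degrees towards +x, on V saddles 55 mm either side of its middle (10 mm thick) and an end stop below. Free underneath between them; lift out square to its axis
- coffee_cup: bystander, loose: white paper coffee cup with lid, 86 mm across, 116 mm tall, upright; origin at the centre of its underside
- lens: bystander, loose: black camera lens standing on end, 68 mm across, 55 mm tall; origin at the centre of its underside
- tape_roll: bystander, loose: black roll of tape lying flat, 90 mm across, 25 mm tall; origin at the centre of its underside
- cleaner: bystander, loose: small amber bottle, 44 mm across, 100 mm tall, upright; origin at the centre of its underside
- drive: bystander, loose: silver portable drive lying flat, 75 x 115 x 16 mm; origin at the centre of its underside
- headphones: bystander, loose: black headphones lying flat, about 170 x 165 mm, 33 mm tall; origin at the centre of its underside
- lens_cap: bystander, loose: black round lens cap, 60 mm across, 10 mm thick; origin at the centre of its underside
Things that resemble listed ones, but are neither listed nor needed, are in the scene too. What is shaped like the wand_blue but green is not meant. Leave any pink look-alike of the wand_yellow alone.

How it is judged (in metres and radians):
At the end, for the whole second after the job is handed in: Each wand at rest in the cradle of its colour: middle within 20 mm along and 5 mm across the groove, axis 36 to 45.5 mm above the cradle's underside and within 0.06 rad of the groove, coloured end face over 60 mm from the middle on the brass-strip side (x of wand_red in the frame of cradle_red between -0.02 and 0.02 m and y of wand_red in the frame of cradle_red between -0.005 and 0.005 m and z of wand_red in the frame of cradle_red between 0.036 and 0.0455 m and angle between the x axis of wand_red and the x axis of cradle_red, either way round below 0.06 rad and x of wand_red_cap in the frame of cradle_red above 0.06 m and linear speed of each of wand_red, wand_blue, wand_yellow below 0.02 m/s and angular speed of each of wand_red, wand_blue, wand_yellow below 0.3 rad/s and x of wand_blue in the frame of cradle_blue between -0.02 and 0.02 m and y of wand_blue in the frame of cradle_blue between -0.005 and 0.005 m and z of wand_blue in the frame of cradle_blue between 0.036 and 0.0455 m and angle between the x axis of wand_blue and the x axis of cradle_blue, either way round below 0.06 rad and x of wand_blue_cap in the frame of cradle_blue above 0.06 m and x of wand_yellow in the frame of cradle_yellow between -0.02 and 0.02 m and y of wand_yellow in the frame of cradle_yellow between -0.005 and 0.005 m and z of wand_yellow in the frame of cradle_yellow between 0.036 and 0.0455 m and angle between the x axis of wand_yellow and the x axis of cradle_yellow, either way round below 0.06 rad and x of wand_yellow_cap in the frame of cradle_yellow above 0.06 m); the robot touches nothing.
It fails at once if one of the seven bystanders is moved more than 30 mm or tipped by more than 0.35 rad (distance of any of coffee_cup, lens, tape_roll, cleaner, drive, headphones, lens_cap from where it was at the start of the episode above 0.03 m or angle between any of coffee_cup, lens, tape_roll, cleaner, drive, headphones, lens_cap's own z axis and vertical above 0.35 rad).
It fails at once if a wand that the fingers are not touching moves faster than 0.6 m/s (dropped from more than about 20 mm) ((linear speed of wand_red above 0.6 m/s and contact force between the fingers and wand_red below 0.05 N) or (linear speed of wand_blue above 0.6 m/s and contact force between the fingers and wand_blue below 0.05 N) or (linear speed of wand_yellow above 0.6 m/s and contact force between the fingers and wand_yellow below 0.05 N)).
It fails at once if a wand strikes or is pressed on a cradle, the dock or the stand with more than 60 N (contact force between any of wand_red, wand_blue, wand_yellow and dock above 60 N or contact force between any of wand_red, wand_blue, wand_yellow and stand above 60 N or contact force between any of wand_red, wand_blue, wand_yellow and cradle_red above 60 N or contact force between any of wand_red, wand_blue, wand_yellow and cradle_blue above 60 N or contact force between any of wand_red, wand_blue, wand_yellow and cradle_yellow above 60 N).
It also fails if it takes over 72 s, if anything falls off the work surface, if the arm or the gripper's body presses on something with over 40 N, if the wrist force passes 120 N, or if a joint passes its speed limit or range.

## Working session

There is one attempt and no reset: what is moved stays moved. The work goes in short steps, Python scripts to look and compute and a tool call to move; the robot and the scene stay as the last step left them, time stands still between calls to the robot, and variables do not carry over. Pictures are saved under pics/ and viewed, at most 10 in all, crops included, and the job is handed in when it is done.

Besides the shell and the picture viewer there is one more tool, called after ">>>" as name([rows], argument=value, ...), one row to a line, values as JSON. carry_out: Moves the arm, as the interface text tells. Its arguments: {"type":"object","properties":{"motion":{"type":"array","items":{"type":"array","items":{"type":"number"}}},"fingers":{"type":"number"},"grip_force":{"type":"number"}},"required":["motion"]}

```bash
mkdir -p pics; python3 - <<'E'
from bench import monitor, vision
import cv2,numpy as np
for n in("scene","top"):
    im=vision.snapshot(n); cv2.imwrite(f"pics/{n}0.png",im[:,:,::-1])
    p=vision.camera_params(n); print(n,p["camera_matrix"].tolist(),np.round(p["pose"],3).tolist())
p=vision.camera_params("wrist");print(p["camera_matrix"].tolist(),np.round(p["pose"],3).tolist())
s=monitor.sense();print(s)
E
```

```text
scene [[556.4504381820473, 0.0, 324.17858292893624], [0.0, 556.4504381820473, 237.91918026608386], [0.0, 0.0, 1.0]] [[0.17, 0.617, -0.768, 1560.734], [0.985, -0.109, 0.13, -110.8], [-0.003, -0.779, -0.627, 982.303], [0.0, 0.0, 0.0, 1.0]]
top [[616.3350619083377, 0.0, 329.7288254144213], [0.0, 616.3350619083377, 237.02830697051417], [0.0, 0.0, 1.0]] [[0.031, -0.978, 0.205, 175.732], [-1.0, -0.03, 0.009, 54.371], [-0.002, -0.205, -0.979, 1610.373], [0.0, 0.0, 0.0, 1.0]]
[[384.0556700772678, 0.0, 318.9618733793559], [0.0, 384.0556700772678, 236.00754393679188], [0.0, 0.0, 1.0]] [[0.342, 0.914, 0.218, 150.123], [0.94, -0.332, -0.081, 610.509], [-0.002, 0.233, -0.973, 384.046], [0.0, 0.0, 0.0, 1.0]]
{'time_s': 0.1, 'joint_positions': array([-1.26348765,  0.41789729, -0.01031152,  1.61407937,  0.00471178,
        1.11070951, -0.05296309]), 'joint_vel': array([-0.00019407, -0.00055232,  0.00164412, -0.00108779,  0.00013502,
        0.00135692, -0.00138018]), 'joint_efforts': array([ 1.51794226e-03, -8.52564526e+01,  6.40223790e-01, -4.26679945e+01,
       -4.88592731e-02,  1.65589369e-02,  8.74058355e-05]), 'ee_pos': array([213.50862654, 587.05371395, 204.91296267]), 'orientation': array([-3.14052655e+00,  9.13774424e-05,  2.79284181e+00]), 'wrist_force': array([-0.20412021,  1.14798019, -0.08919378]), 'wrist_torque': array([0.04907926, 0.00160934, 0.01390799]), 'grip_force': 0.0, 'width': 94.28528374078172}
```

View pics/scene0.png

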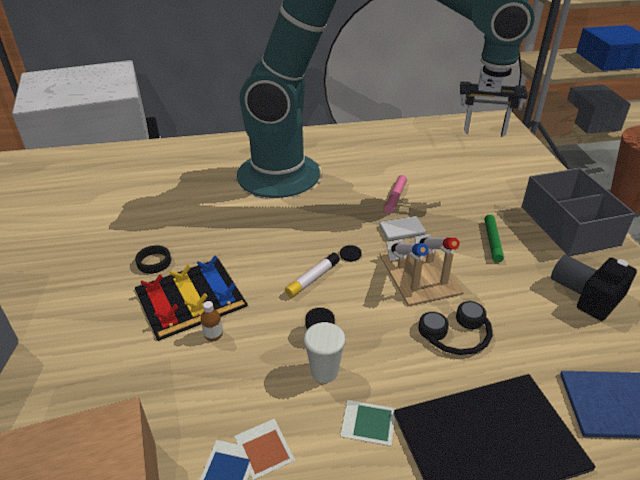

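View pics/top0.png

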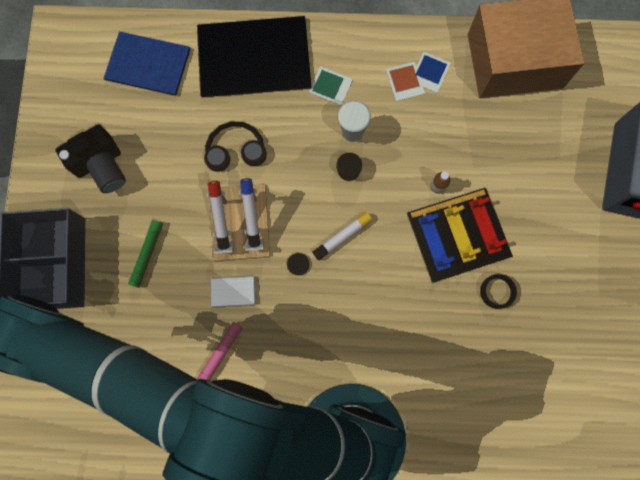

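Top view. Candidates by pixel:
- Red wand: cap (214,187), in the stand's left slot.
- Blue wand: cap (247,185), in the right slot.
- Yellow wand: black end (320,252), cap (367,219), lying on the table.
- Decoys: green rod (146,253) and pink rod (220,350). Neither is wanted.
- Dock cradles: blue (437,243), yellow (460,234), red (487,225), with brass at the top (far) edge.

```bash
cat > h.py <<'E'
import numpy as np,cv2
from bench import monitor,vision
def ray(P,uv):
    K,T=P["camera_matrix"],P["pose"]; d=T[:3,:3]@np.linalg.inv(K)@np.array([uv[0],uv[1],1.]); return T[:3,3],d/np.linalg.norm(d)
def plane(P,uv,z):
    o,d=ray(P,uv); return o+d*(z-o[2])/d[2]
def tri(P1,a,P2,b):
    o1,d1=ray(P1,a);o2,d2=ray(P2,b)
    s=np.linalg.lstsq(np.c_[d1,-d2],o2-o1,rcond=None)[0]
    p,q=o1+s[0]*d1,o2+s[1]*d2; return (p+q)/2,np.linalg.norm(p-q)
H={"red":((0,8),(172,180)),"yellow":((20,32),),"blue":((106,124),)}
def blobs(im,c,amin=40,s=140,v=60):
    h=cv2.cvtColor(im,cv2.COLOR_RGB2HSV); m=0
    for a,b in H[c]: m=m|cv2.inRange(h,(a,s,v),(b,255,255))
    n,l,st,ce=cv2.connectedComponentsWithStats(m)
    return [(st[i,4],ce[i].round(1),cv2.minAreaRect(np.argwhere(l==i)[:,::-1].astype(np.float32))) for i in range(1,n) if st[i,4]>=amin]
E
python3 - <<'E'
from h import *
np.set_printoptions(precision=1,suppress=True)
for n in("top","scene"):
    P=vision.camera_params(n); im=vision.snapshot(n)
    for c in H:
        for a,ce,r in blobs(im,c):
            print(n,c,a,ce,plane(P,ce,40)[:2],[ [round(float(x),1) for x in t] if not np.isscalar(t) else round(t,1) for t in r])
E
```

```text
top red 157 [214.1 188.9] [624.7 378.1] [[214.1, 188.8], [14.8, 11.3], 81.9]
top red 901 [485.7 225.2] [ 547.9 -338.1] [[488.0, 224.3], [57.7, 21.2], 68.4]
top red 44 [636.2 205.3] [ 613.6 -734.4] [[636.0, 205.5], [7.0, 6.0], 90.0]
top yellow 64 [474.2 194.6] [ 629.9 -309.5] [[474.3, 194.7], [5.9, 19.7], 66.8]
top yellow 989 [459.4 232.1] [ 527.3 -269.3] [[460.9, 229.1], [66.1, 26.0], 63.9]
top yellow 70 [423.2 211.1] [ 580.9 -175. ] [[423.9, 211.1], [6.2, 25.0], 70.3]
top yellow 131 [364.6 218.7] [555.7 -21.7] [[364.9, 218.6], [11.0, 12.1], 54.5]
top blue 3473 [146.8  62.9] [980.8 589.6] [[146.5, 62.8], [75.4, 48.6], 12.5]
top blue 468 [430.9  69.1] [ 985.6 -196.3] [[430.9, 69.1], [23.2, 20.5], 23.2]
top blue 114 [245.7 186.7] [633.3 294.8] [[245.5, 186.5], [13.0, 9.0], 90.0]
top blue 824 [434.8 242.4] [ 498.  -205.1] [[436.6, 241.1], [56.6, 19.9], 69.9]
scene red 136 [450.4 242.9] [484.9 413.1] [[451.0, 242.5], [11.0, 16.0], 90.0]
scene red 857 [160.5 302.6] [ 578.6 -337.6] [[161.6, 300.8], [52.4, 24.3], 67.2]
scene yellow 807 [188.7 291.6] [ 552.4 -272.5] [[189.9, 289.0], [52.8, 23.5], 59.7]
scene yellow 169 [293.  288.7] [586.1 -23. ] [[292.8, 288.7], [11.5, 15.9], 50.2]
scene blue 1897 [614.8  46.3] [-773.9 1674.7] [[608.4, 47.7], [43.2, 63.1], 86.4]
scene blue 124 [419.2 248.7] [493.7 323.9] [[419.5, 248.5], [11.0, 15.0], 90.0]
scene blue 756 [216.9 282.4] [ 531.6 -204.7] [[218.6, 280.0], [52.9, 22.1], 59.4]
scene blue 887 [226.3 467.6] [1020.4 -198.5] [[226.2, 469.2], [38.8, 29.0], 13.0]
```

```bash
python3 - <<'E'
import cv2,numpy as np
a=cv2.imread("pics/top0.png");b=cv2.imread("pics/scene0.png")
f=lambda i,x,y:cv2.resize(i[y:y+100,x:x+133],(400,300),interpolation=cv2.INTER_CUBIC)
cv2.imwrite("pics/crop1.png",np.vstack([np.hstack([f(a,170,170),f(a,270,190)]),np.hstack([f(a,400,185),f(b,360,210)])]))
E
```

```text
(no output)
```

View pics/crop1.png

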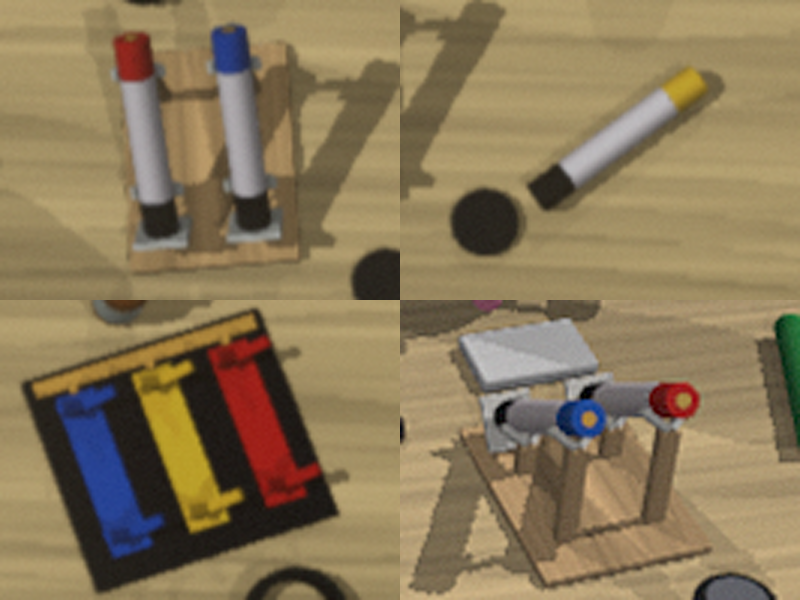

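The crop confirms the choice: red in the left slot, blue in the right, and yellow on the table with its cap pointing away to the right. The dock corners and both cap tips are clear enough to read.

```bash
python3 - <<'E'
from h import *
np.set_printoptions(precision=1,suppress=True)
P=vision.camera_params("top");S=vision.camera_params("scene")
c=[plane(P,u,8) for u in[(407.3,212.3),(485.8,188.3),(512.4,255.5),(432.6,282.1)]]
print("dock",np.array(c)[:,:2],np.mean(c,0)); d=c[0]-c[3]+c[1]-c[2]; e=c[0]-c[1]+c[3]-c[2]
print("yaw",np.arctan2(d[1],d[0]),np.arctan2(-e[0],e[1]),np.linalg.norm(d)/2,np.linalg.norm(e)/2)
print("red tip",tri(P,(213.9,182.3),S,(452.4,243.6)),"blue",tri(P,(246.8,179.6),S,(422.5,249.2)))
b=[plane(P,u,10) for u in[(212.6,259.8),(269.4,255.8),(264.4,184.0)]]
print("stand",np.array(b)[:,:2],"ctr",(b[0]+b[2])/2,"yaw",np.arctan2(*(b[2]-b[1])[1::-1]),np.arctan2(-(b[0]-b[1])[0],(b[0]-b[1])[1]))
f=lambda x,y:(270+(x-400)/3.0075,190+y/3.0075)
a,z=plane(P,f(548,191),18),plane(P,f(692,82),18); print("yellow",a,z,(a+z)/2,np.arctan2(*(z-a)[1::-1]),np.linalg.norm(z-a))
for c in H:
  for n,Q in(("top",P),("scene",S)):
    for A,ce,r in blobs(vision.snapshot(n),c):
        if A>700: print(c,n,plane(Q,r[0],35)[:2],A)
E
```

```text
dock [[ 584.6 -137.2]
 [ 657.8 -348.5]
 [ 475.5 -414.8]
 [ 398.4 -204.2]] [ 529.1 -276.2    8. ]
yaw 0.34732837962106894 0.34216916940970765 195.85952018950903 223.94196294043914
red tip (array([610.8, 357.4, 147.4]), np.float64(0.5101550802236157)) blue (array([620.4, 278.4, 149.1]), np.float64(4.018554545416912))
stand [[439.6 374.8]
 [454.8 225.8]
 [651.1 249.3]] ctr [545.4 312.1  10. ] yaw 0.11935704053093704 0.10198780952073531
yellow [463.5  94.5  18. ] [565.2 -29.3  18. ] [514.3  32.6  18. ] -0.8832748294686013 160.18637905417802
red top [ 551.9 -345.4] 900
red scene [ 567.6 -336.5] 864
yellow top [ 536.9 -283. ] 1055
yellow scene [ 539.9 -268.2] 806
blue top [983.5 591.7] 3469
blue top [ 502.7 -210.6] 828
blue scene [-783.1 1649.9] 1858
blue scene [ 518.  -200.8] 754
blue scene [1020.6 -199.3] 886
```

```bash
cat >> h.py <<'E'
from scipy.spatial.transform import Rotation as R
def tool(c,yaw,pitch=0,back=0,g=19):
    """TCP pose gripping a wand with middle c, axis yaw/pitch; back = retreat along tool axis; g = grasp-to-TCP"""
    y=np.array([-np.sin(yaw),np.cos(yaw),0]); s=np.sin(pitch)
    z=np.array([s*np.cos(yaw),s*np.sin(yaw),-np.cos(pitch)])
    return np.array(c,float)+z*(g-back), R.from_matrix(np.c_[np.cross(y,z),y,z])
def now():
    s=monitor.sense(); return s["ee_pos"],R.from_euler("xyz",s["orientation"])
def delta(a,b):
    return np.r_[(b[0]-a[0]).round(1),(b[1]*a[1].inv()).as_rotvec().round(4)].tolist()
E
python3 - <<'E'
from h import *
t=np.radians(38)
print(delta(now(),tool((541,350.5,95),.115,t,back=110)))
E
```

```text
[271.7, -243.3, -38.7, -0.0779, -0.6644, 0.4466]
```

>>> carry_out([
  [55, -50, 0, -0.016, -0.133, 0.09],
  [110, -98, -8, -0.031, -0.266, 0.179],
  [164, -146, -16, -0.047, -0.4, 0.268],
  [218, -195, -28, -0.062, -0.53, 0.357],
  [271.7, -243.3, -38.7, -0.078, -0.6644, 0.4466],
], fingers=0.3)

```text
time_s: 1.12
ee_pos: [440.1, 385.9, 177.0]
orientation: [3.135, 0.648, -3.047]
wrist_force: [3.0, 0.7, 0.1]
width: 61.1
grip_force: 0.0
```

>>> carry_out([
  [0, 0, 0, 0, 0, 0],
  [0, 0, 0, 0, 0, 0],
])

```text
time_s: 1.38
ee_pos: [439.0, 388.1, 177.3]
orientation: [3.133, 0.645, -3.052]
wrist_force: [-0.2, 1.0, 0.5]
width: 61.4
grip_force: 0.0
```

```bash
python3 - <<'E'
from h import *
P=vision.camera_params("wrist"); im=vision.snapshot("wrist"); cv2.imwrite("pics/w1.png",im[:,:,::-1]); print(now()[0],now()[1].as_euler("xyz"),P["pose"].round(3).tolist())
t=np.radians(38); print(delta(now(),tool((541,350.5,95),.115,t,back=110)))
K=P["camera_matrix"];T=np.linalg.inv(P["pose"])
for nm,c in(("red",(541,350.5,95)),("blue",(550,271,95))):
    d=np.array([np.cos(t)*np.cos(.115),np.cos(t)*np.sin(.115),np.sin(t)])
    for k in(-90,0,90):
        q=K@(T@np.r_[np.array(c)+k*d,1])[:3]; print(nm,k,(q[:2]/q[2]).round(0))
E
```

```text
[438.9909504  388.516623   177.46245831] [ 3.13305974  0.64503409 -3.05140178] [[-0.095, 0.635, 0.767, 278.095], [0.996, 0.056, 0.077, 372.406], [0.006, 0.77, -0.638, 280.04], [0.0, 0.0, 0.0, 1.0]]
[46.4, -44.4, -10.8, -0.0049, -0.0188, 0.0196]
red -90 [255. 153.]
red 0 [261. 264.]
red 90 [267. 363.]
blue -90 [153. 155.]
blue 0 [165. 266.]
blue 90 [176. 364.]
```

View pics/w1.png

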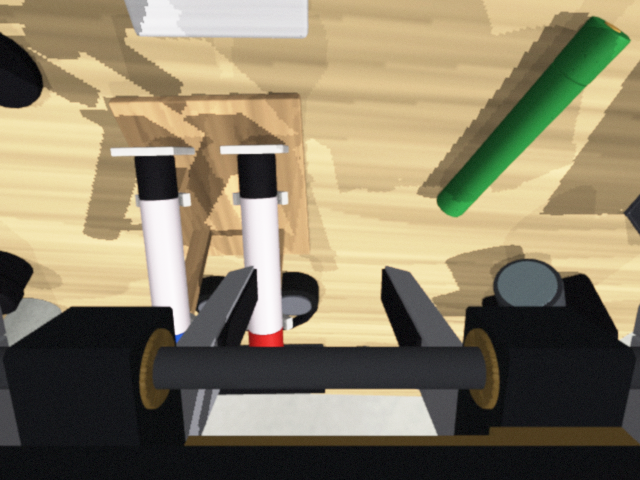

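The wrist picture shows the red wand's black end at (257,155), on the predicted pixel (255,153), and blue beside it at (155,155), so the geometry holds. The joint speed limit cut the move short, so I'm finishing it now.

>>> carry_out([
  [16, -15, -4, 0, -0.006, 0.006],
  [32, -30, -8, 0, -0.012, 0.012],
  [46.4, -44.4, -10.8, -0.005, -0.019, 0.02],
  [46.4, -44.4, -10.8, -0.005, -0.019, 0.02],
])

```text
time_s: 1.92
ee_pos: [486.3, 342.7, 166.4]
orientation: [-3.14, 0.664, -3.027]
wrist_force: [-0.1, 0.4, -0.4]
width: 61.3
grip_force: 0.0
```

```bash
python3 - <<'E'
from h import *
t=np.radians(38); print(delta(now(),tool((541,350.5,95),.115,t,back=0)))
E
```

```text
[66.3, 9.1, -86.4, 0.0011, 0.0008, 0.0014]
```

>>> carry_out([
  [22, 3, -29, 0, 0, 0],
  [44, 6, -58, 0, 0, 0],
  [60, 8.2, -78, 0, 0, 0],
  [66.3, 9.1, -86.4, 0, 0, 0],
  [66.3, 9.1, -86.4, 0, 0, 0],
])

```text
time_s: 2.55
ee_pos: [551.8, 353.2, 79.3]
orientation: [-3.139, 0.664, -3.024]
wrist_force: [-0.9, 0.5, -0.3]
width: 60.9
grip_force: 0.0
```

>>> carry_out([
  [0, 0, 0, 0, 0, 0],
  [0, 0, 0, 0, 0, 0],
  [0, 0, 0, 0, 0, 0],
  [0, 0, 0, 0, 0, 0],
], fingers=-0.6, grip_force=25)

```text
time_s: 3.05
ee_pos: [552.0, 351.9, 80.1]
orientation: [-3.14, 0.664, -3.025]
wrist_force: [-3.1, -1.6, 4.4]
width: 29.4
grip_force: 25.0
```

>>> carry_out([
  [-12, -1.4, 15.8, 0, 0, 0],
  [-37, -4.3, 48, 0, 0, 0],
  [-73, -8.5, 94.6, 0, 0, 0],
])

```text
time_s: 3.42
ee_pos: [478.0, 342.6, 174.4]
orientation: [-3.137, 0.662, -3.024]
wrist_force: [0.5, 0.5, -1.6]
width: 29.4
grip_force: 25.0
```

```bash
python3 - <<'E'
from h import *
print(monitor.sense()["width"],now()[0]); print(delta(now(),tool((553.4-20,-343.8,200),.345)))
E
```

```text
29.370384980318438 [477.99865903 342.58416566 174.38202643]
[55.4, -686.4, 6.6, -0.1477, 0.6469, 0.2203]
```

>>> carry_out([
  [2, -40, 15, -0.012, 0.054, 0.018],
  [6, -90, 30, -0.025, 0.108, 0.037],
  [10, -145, 35, -0.037, 0.162, 0.055],
  [14, -200, 35, -0.049, 0.216, 0.073],
  [18, -255, 35, -0.062, 0.27, 0.092],
])

```text
time_s: 4.05
ee_pos: [494.2, 140.5, 207.4]
orientation: [-3.112, 0.411, -2.934]
wrist_force: [0.0, -0.0, -2.0]
width: 29.0
grip_force: 25.0
```

>>> carry_out([
  [4, -55, 0, -0.013, 0.054, 0.018],
  [8, -110, 0, -0.026, 0.108, 0.037],
  [14, -165, 0, -0.039, 0.162, 0.055],
  [20, -220, -10, -0.052, 0.216, 0.073],
  [26, -275, -18, -0.062, 0.27, 0.092],
])

```text
time_s: 4.68
ee_pos: [520.5, -134.6, 189.0]
orientation: [-3.12, 0.134, -2.842]
wrist_force: [1.3, 1.5, -1.1]
width: 29.4
grip_force: 25.0
```

```bash
python3 - <<'E'
from h import *
print(monitor.sense()["width"],now()[0]); print(delta(now(),tool((553.4-20,-343.8,200),.345)))
E
```

```text
29.374468593468684 [ 520.53732626 -134.61497848  189.03542461]
[12.9, -209.2, -8.0, -0.0219, 0.1344, 0.0472]
```

>>> carry_out([
  [3, -55, 0, -0.006, 0.04, 0.013],
  [6, -108, 0, -0.011, 0.08, 0.025],
  [9, -155, -5, -0.016, 0.11, 0.036],
  [12, -190, -8, -0.02, 0.13, 0.044],
  [13, -209, -8, -0.022, 0.134, 0.047],
])

```text
time_s: 5.3
ee_pos: [533.0, -344.0, 180.3]
orientation: [-3.141, -0.001, -2.799]
wrist_force: [-0.4, 0.5, -1.5]
width: 29.4
grip_force: 25.0
```

>>> carry_out([
  [0, 0, 0, 0, 0, 0],
])

```text
time_s: 5.42
ee_pos: [532.9, -343.5, 180.7]
orientation: [-3.14, 0.0, -2.8]
wrist_force: [0.2, -0.9, -1.1]
width: 29.3
grip_force: 25.0
```

```bash
python3 - <<'E'
from h import *
np.set_printoptions(precision=1,suppress=True)
P=vision.camera_params("wrist"); im=vision.snapshot("wrist"); cv2.imwrite("pics/w2.png",im[:,:,::-1])
print(now()[0],now()[1].as_euler("xyz"))
for c in H:
    for a,ce,r in blobs(im,c,300): print(c,a,ce,plane(P,ce,35)[:2],r)
print(delta(now(),tool((553.4,-343.8,49),.345)))
E
```

```text
[ 533.2 -342.3  180.7] [-3.1  0.  -2.8]
red 429 [318.9 430.5] [ 728.9 -273.9] ((319.0, 427.0), (16.0, 60.0), 90.0)
yellow 5768 [391.  221.7] [ 509.8 -285.8] ((398.5, 233.0), (148.0, 67.0), 90.0)
yellow 360 [613.5 341.6] [545.9 -48.3] ((609.5, 340.0), (12.0, 41.0), 90.0)
blue 6459 [467.8 228.5] [ 493.1 -221. ] ((480.08917236328125, 233.49087524414062), (70.41722106933594, 150.31967163085938), 4.170436859130859)
[20.2, -1.5, -150.7, 0.0006, 0.001, 0.0024]
```

View pics/w2.png

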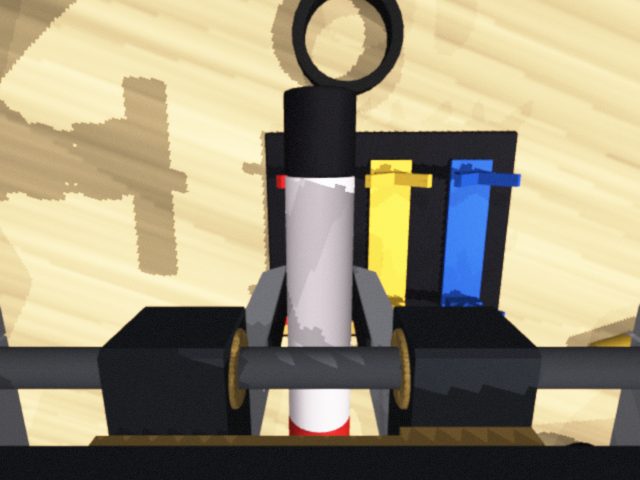

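The wand is held level with the red cap at the far end. The dock's near edge is horizontal at row 131 (x 266 to 516), so the yaw is already aligned. The near saddles' rims show at row 180, yellow spanning 366–432 and blue 450–520.

```bash
python3 - <<'E'
from h import *
np.set_printoptions(precision=1,suppress=True)
P=vision.camera_params("wrist"); im=cv2.imread("pics/w2.png")[:,:,::-1].copy()
y=.345; ex=np.array([np.cos(y),np.sin(y),0]);ey=np.array([-ex[1],ex[0],0])
def d(p): p=p-np.array([529,-276,0]); return np.array([p@ex,p@ey])
a,b=plane(P,(266,131.5),8),plane(P,(516.5,131),8); print("corners",d(a),d(b),"yaw",np.arctan2(*(b-a)[1::-1])-np.pi/2)
h=cv2.cvtColor(im,cv2.COLOR_RGB2HSV)
for c,x0 in(("yellow",0),("blue",0)):
    lo,hi=H[c][0]; m=cv2.inRange(h,(lo,140,60),(hi,255,255))
    m[:,:360]=0
    for r in (178,182,230,260):
        w=np.where(m[r])[0]; w=w[w<560]; z=51 if r<200 else 12
        print(c,r,w.min(),w.max(),d(plane(P,(w.min(),r),z)),d(plane(P,(w.max()+1,r),z)))
print("tcp",d(now()[0]))
E
```

```text
corners [ -96.8 -110.4] [-96.6 111. ] yaw 0.34428152706499415
yellow 178 365 432 [-59.5 -26.8] [-59.3  27.4]
yellow 182 365 431 [-56.3 -26.8] [-56.1  26.8]
yellow 230 368 408 [ -8.2 -18.3] [-8.1 19.8]
yellow 260 368 407 [ 20.8 -17.5] [20.9 20.3]
blue 178 449 519 [-59.3  40.2] [-59.1  96.8]
blue 182 449 519 [-56.1  40.4] [-56.   97.1]
blue 230 446 486 [-8.1 54.1] [-8.  92.1]
blue 260 443 483 [21.  53.4] [21.1 92.1]
tcp [-18.5 -63.8]
```

>>> carry_out([
  [12, 0, -20, 0, 0, 0],
  [22.3, 0, -60, 0, 0, 0.002],
  [22.3, -0.1, -105, 0, 0, 0.002],
  [22.3, -0.1, -135, 0, 0, 0.002],
  [22.3, -0.1, -140, 0, 0, 0.002],
])

```text
time_s: 6.1
ee_pos: [555.2, -340.7, 39.6]
orientation: [3.141, -0.0, -2.795]
wrist_force: [-0.1, -0.4, -1.7]
width: 29.6
grip_force: 25.0
```

>>> carry_out([
  [0, 0, -2, 0, 0, 0],
  [0, 0, -4, 0, 0, 0],
  [0, 0, -6, 0, 0, 0],
])

```text
time_s: 6.48
ee_pos: [556.4, -342.5, 36.0]
orientation: [-3.139, 0.002, -2.796]
wrist_force: [-0.3, -0.5, -1.1]
width: 29.4
grip_force: 25.0
```

```bash
python3 - <<'E'
from h import *
s=monitor.sense();print(s["wrist_force"]);print(delta(now(),tool((555.5,-342.4,49),.345)))
E
```

```text
[-0.30564037 -0.47281292 -1.07751723]
[-0.9, 0.1, -6.0, 0.0015, 0.0028, -0.0006]
```

>>> carry_out([
  [0, 0, -2, 0, 0, 0],
  [0, 0, -3, 0, 0, 0],
  [0, 0, -4, 0, 0, 0],
  [0, 0, -4, 0, 0, 0],
])

```text
time_s: 6.98
ee_pos: [556.5, -343.4, 32.0]
orientation: [-3.138, 0.002, -2.796]
wrist_force: [1.3, -2.5, 6.9]
width: 29.2
grip_force: 25.0
```

>>> carry_out([
  [0, 0, -1, 0, 0, 0],
  [0, 0, -2, 0, 0, 0],
  [0, 0, -2, 0, 0, 0],
])

```text
time_s: 7.35
ee_pos: [556.8, -343.4, 31.3]
orientation: [-3.138, 0.003, -2.797]
wrist_force: [-4.8, 2.8, 27.3]
width: 29.1
grip_force: 25.0
```

>>> carry_out([
  [0, 0, 1, 0, 0, 0],
  [0, 0, 1.5, 0, 0, 0],
])

```text
time_s: 7.6
ee_pos: [556.7, -343.3, 31.5]
orientation: [-3.138, 0.002, -2.796]
wrist_force: [3.7, -3.1, 2.8]
width: 29.0
grip_force: 25.0
```

>>> carry_out([
  [0, 0, 0, 0, 0, 0],
  [0, 0, 0, 0, 0, 0],
  [0, 0, 0, 0, 0, 0],
], fingers=0.0)

```text
time_s: 7.98
ee_pos: [555.6, -342.2, 30.3]
orientation: [-3.141, 0.001, -2.796]
wrist_force: [-0.2, -0.3, 0.5]
width: 46.6
grip_force: 0.0
```

>>> carry_out([
  [0, 0, 10, 0, 0, 0],
  [0, 0, 40, 0, 0, 0],
  [0, 0, 80, 0, 0, 0],
  [0, 0, 130, 0, 0, 0],
  [0, 0, 170, 0, 0, 0],
])

```text
time_s: 8.6
ee_pos: [555.8, -342.6, 203.3]
orientation: [-3.139, 0.002, -2.796]
wrist_force: [-0.1, 0.6, 1.0]
width: 47.0
grip_force: 0.0
```

```bash
python3 - <<'E'
from h import *
np.set_printoptions(precision=1,suppress=True)
im=vision.snapshot("top");P=vision.camera_params("top"); 
for a,ce,r in blobs(im,"red"): print(a,ce,plane(P,ce,49)[:2])
cv2.imwrite("pics/t2.png",cv2.resize(im[170:290,380:540,::-1],(640,480)))
print(now()[0],delta(now(),tool((514.5,32.5,140),-.883)))
t=np.radians(38);print(delta(now(),tool((550,271,95),.115,t,back=130)))
E
```

```text
42 [474.9 192.4] [ 633.4 -309.4]
[ 557.2 -343.9  208.3] [-42.7, 376.4, -87.3, 0.0082, 0.0041, -1.2279]
[-75.1, 607.1, -25.9, 0.1562, -0.6401, -0.2194]
```

View pics/t2.png

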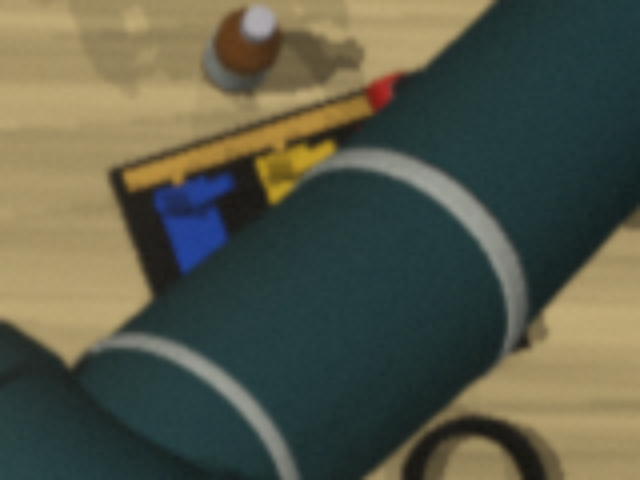

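Only the dock area shows: the red cap sits over the brass strip at the far right, the arm hides the rest, and the bottle hasn't moved. I'll check the seat later and go for blue now.

>>> carry_out([
  [-5, 40, 10, 0.01, -0.05, -0.02],
  [-12, 95, 15, 0.025, -0.11, -0.037],
  [-20, 150, 15, 0.04, -0.165, -0.055],
  [-27, 205, 15, 0.052, -0.22, -0.073],
  [-34, 260, 12, 0.065, -0.27, -0.091],
], fingers=0.3)

```text
time_s: 9.28
ee_pos: [521.4, -80.7, 213.2]
orientation: [-3.123, 0.281, -2.886]
wrist_force: [0.3, 0.3, 0.1]
width: 61.1
grip_force: 0.0
```

>>> carry_out([
  [-7, 55, 0, 0.013, -0.056, -0.02],
  [-14, 110, 0, 0.026, -0.112, -0.04],
  [-21, 165, -5, 0.04, -0.168, -0.06],
  [-28, 220, -10, 0.052, -0.224, -0.08],
  [-34, 260, -14, 0.065, -0.28, -0.1],
])

```text
time_s: 9.9
ee_pos: [493.6, 143.7, 201.2]
orientation: [-3.113, 0.523, -2.975]
wrist_force: [1.0, -0.4, -0.3]
width: 61.2
grip_force: 0.0
```

```bash
python3 - <<'E'
from h import *
t=np.radians(38);print(now()[0],delta(now(),tool((550,271,95),.115,t,back=115)))
E
```

```text
[493.60716207 143.66988145 201.18474365] [-2.3, 120.5, -30.5, 0.043, -0.1354, -0.0358]
```

>>> carry_out([
  [0, 40, -6, 0.014, -0.045, -0.012],
  [0, 80, -15, 0.028, -0.09, -0.024],
  [-2.3, 110, -26, 0.043, -0.1354, -0.036],
  [-2.3, 120.5, -30.5, 0.043, -0.1354, -0.0358],
  [-2.3, 120.5, -30.5, 0.043, -0.1354, -0.0358],
])

```text
time_s: 10.52
ee_pos: [490.9, 264.2, 169.6]
orientation: [-3.14, 0.661, -3.024]
wrist_force: [-1.4, -0.4, 0.2]
width: 60.8
grip_force: 0.0
```

```bash
python3 - <<'E'
from h import *
t=np.radians(38);P=vision.camera_params("wrist");im=vision.snapshot("wrist")
d=np.array([np.cos(t)*np.cos(.115),np.cos(t)*np.sin(.115),np.sin(t)]);K=P["camera_matrix"];T=np.linalg.inv(P["pose"])
g=cv2.cvtColor(im,cv2.COLOR_RGB2HSV)
for k in(-80,-40,-20):
    q=K@(T@np.r_[np.array((550,271,95))+k*d,1])[:3]; u=q[:2]/q[2]; r=g[int(u[1])]
    w=np.where((r[:,1]<50)&(r[:,2]>120))[0] if k>-70 else np.where(r[:,2]<60)[0]; w=w[abs(w-u[0])<70]; print(k,u.round(),len(w) and (w.min(),w.max()))
print(now()[0],delta(now(),tool((550,271,95),.115,t)))
E
```

```text
-80 [319. 127.] (np.int64(299), np.int64(339))
-40 [319. 186.] (np.int64(303), np.int64(339))
-20 [319. 213.] (np.int64(304), np.int64(339))
[491.35491056 262.84745003 169.97481617] [70.3, 9.5, -89.9, 0.0023, -0.0027, -0.0007]
```

Blue is centred on the prediction (319–321 px), so I'm going in.

>>> carry_out([
  [22, 3, -29, 0, 0, 0],
  [44, 6, -58, 0, 0, 0],
  [63, 8.5, -80, 0, 0, 0],
  [70, 9, -89.5, 0, 0, 0],
  [70, 9, -89.5, 0, 0, 0],
])

```text
time_s: 11.2
ee_pos: [562.3, 270.1, 80.7]
orientation: [-3.139, 0.661, -3.027]
wrist_force: [0.1, 0.1, 0.0]
width: 61.1
grip_force: 0.0
```

>>> carry_out([
  [0, 0, 0, 0, 0, 0],
  [0, 0, 0, 0, 0, 0],
  [0, 0, 0, 0, 0, 0],
  [0, 0, 0, 0, 0, 0],
], fingers=-0.6, grip_force=25)

```text
time_s: 11.7
ee_pos: [561.5, 272.4, 81.1]
orientation: [-3.141, 0.661, -3.026]
wrist_force: [-3.4, 3.4, 3.9]
width: 29.7
grip_force: 25.0
```

>>> carry_out([
  [-12, -1.4, 15.8, 0, 0, 0],
  [-37, -4.3, 48, 0, 0, 0],
  [-73, -8.5, 94.6, 0, 0, 0],
])

```text
time_s: 12.08
ee_pos: [487.5, 262.5, 174.8]
orientation: [-3.138, 0.658, -3.025]
wrist_force: [1.0, -0.8, 1.0]
width: 29.2
grip_force: 25.0
```

```bash
python3 - <<'E'
from h import *
print(now()[0],monitor.sense()["width"]); print(delta(now(),tool((531.2-24.35,-274.6+67.8,150),.345)))
E
```

```text
[487.47872354 262.54691337 174.83585662] 29.24692625911944
[19.4, -469.3, -43.8, -0.1476, 0.6427, 0.2212]
```

>>> carry_out([
  [1, -35, 15, -0.014, 0.064, 0.022],
  [4, -85, 30, -0.029, 0.128, 0.044],
  [6, -140, 35, -0.044, 0.192, 0.066],
  [8, -195, 35, -0.059, 0.256, 0.088],
  [10, -245, 30, -0.074, 0.32, 0.11],
])

```text
time_s: 12.7
ee_pos: [497.1, 115.3, 197.7]
orientation: [-3.088, 0.392, -2.937]
wrist_force: [0.1, 0.1, -1.5]
width: 29.6
grip_force: 25.0
```

>>> carry_out([
  [2, -55, 0, -0.016, 0.07, 0.022],
  [4, -105, -5, -0.032, 0.14, 0.044],
  [6, -150, -15, -0.047, 0.205, 0.066],
  [8, -190, -30, -0.06, 0.26, 0.088],
  [9, -220, -40, -0.074, 0.32, 0.11],
])

```text
time_s: 13.32
ee_pos: [506.0, -105.7, 156.9]
orientation: [-3.098, 0.064, -2.83]
wrist_force: [0.0, 1.5, -0.9]
width: 29.4
grip_force: 25.0
```

```bash
python3 - <<'E'
from h import *
print(now()[0],monitor.sense()["width"]); print(delta(now(),tool((531.2-24.35,-274.6+67.8,120),.345)))
E
```

```text
[ 506.03061738 -105.7084964   156.92929795] 29.447365396958457
[0.8, -101.1, -55.9, 0.021, 0.0745, 0.0348]
```

>>> carry_out([
  [0, -45, -5, 0.007, 0.025, 0.012],
  [0.8, -80, -20, 0.014, 0.05, 0.024],
  [0.8, -98, -40, 0.021, 0.0745, 0.035],
  [0.8, -101, -56, 0.021, 0.0745, 0.035],
  [0.8, -101, -56, 0.021, 0.0745, 0.035],
])

```text
time_s: 13.95
ee_pos: [506.6, -204.2, 100.4]
orientation: [3.141, 0.001, -2.796]
wrist_force: [-0.4, -0.5, -0.5]
width: 29.8
grip_force: 25.0
```

```bash
python3 - <<'E'
from h import *
print(delta(now(),tool((531.2-24.35,-274.6+67.8,55),.345)))
im=vision.snapshot("wrist");cv2.imwrite("pics/w3.png",im[:,:,::-1])
P=vision.camera_params("wrist");K=P["camera_matrix"];T=np.linalg.inv(P["pose"])
y=.345; ex=np.array([np.cos(y),np.sin(y),0]);ey=np.array([-ex[1],ex[0],0])
for n,v in(("blue near saddle L/R",(-65,72-22.5,51)),("",(-65,72+22.5,51)),("red black end",(-90,-72,49)),("red mid",(0,-72,49))):
    p=np.array([531.2,-274.6,0])+v[0]*ex+v[1]*ey;p[2]=v[2]; q=K@(T@np.r_[p,1])[:3]; print(n,q[:2]/q[2])
E
```

```text
[0.3, -2.6, -64.4, -0.0006, 0.0006, -0.0003]
blue near saddle L/R [275.63774854 146.18987706]
 [353.02412827 146.25002222]
red black end [ 62.26857052 101.06872076]
red mid [ 84.65387305 252.60348362]
```

View pics/w3.png

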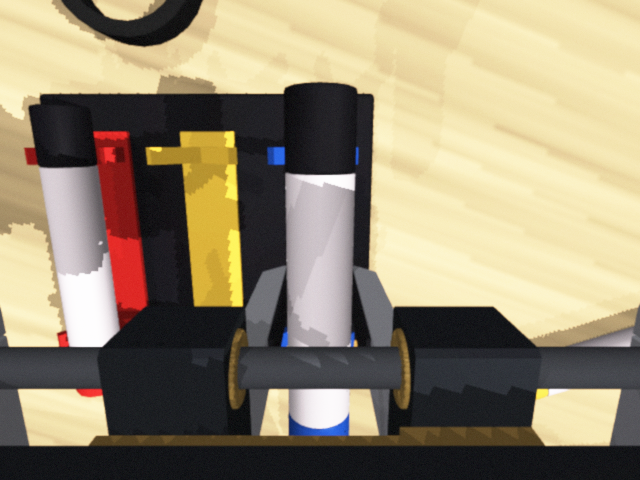

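The wrist picture shows the red wand resting in both red saddles, black end at (62,104) as predicted. The blue near saddle spans 268–358 and is centred where expected. I'm lowering blue.

>>> carry_out([
  [0, -1.5, -20, 0, 0, 0],
  [0.3, -2.6, -45, 0, 0, 0],
  [0.3, -2.6, -60, 0, 0, 0],
  [0.3, -2.6, -64.4, 0, 0, 0],
  [0.3, -2.6, -65, 0, 0, 0],
])

```text
time_s: 14.62
ee_pos: [507.9, -207.5, 37.0]
orientation: [-3.141, 0.003, -2.796]
wrist_force: [-0.3, 0.2, -0.7]
width: 29.4
grip_force: 25.0
```

>>> carry_out([
  [0, 0, -1, 0, 0, 0],
  [0, 0, -2, 0, 0, 0],
  [0, 0, -3, 0, 0, 0],
  [0, 0, -4, 0, 0, 0],
  [0, 0, -4, 0, 0, 0],
])

```text
time_s: 15.25
ee_pos: [507.8, -207.8, 32.6]
orientation: [-3.14, 0.002, -2.796]
wrist_force: [0.5, -1.1, -0.3]
width: 29.1
grip_force: 25.0
```

>>> carry_out([
  [0, 0, -1, 0, 0, 0],
  [0, 0, -2, 0, 0, 0],
  [0, 0, -2, 0, 0, 0],
])

```text
time_s: 15.62
ee_pos: [508.1, -207.8, 31.7]
orientation: [-3.141, 0.004, -2.796]
wrist_force: [-6.2, 3.0, 26.2]
width: 29.7
grip_force: 25.0
```

>>> carry_out([
  [0, 0, 1, 0, 0, 0],
  [0, 0, 1.5, 0, 0, 0],
])

```text
time_s: 15.88
ee_pos: [507.8, -207.8, 32.1]
orientation: [-3.14, 0.003, -2.796]
wrist_force: [1.5, -1.4, 0.2]
width: 29.2
grip_force: 25.0
```

>>> carry_out([
  [0, 0, 0, 0, 0, 0],
  [0, 0, 0, 0, 0, 0],
  [0, 0, 0, 0, 0, 0],
], fingers=0.0)

```text
time_s: 16.25
ee_pos: [507.5, -207.5, 31.8]
orientation: [-3.141, 0.002, -2.796]
wrist_force: [-0.2, -0.8, -0.8]
width: 46.8
grip_force: 0.0
```

>>> carry_out([
  [0, 0, 10, 0, 0, 0],
  [0, 0, 40, 0, 0, 0],
  [0, 0, 80, 0, 0, 0],
  [0, 0, 120, 0, 0, 0],
  [0, 0, 140, 0, 0, 0],
])

```text
time_s: 16.88
ee_pos: [508.1, -208.0, 174.7]
orientation: [-3.14, 0.004, -2.796]
wrist_force: [0.3, 0.0, 0.4]
width: 47.0
grip_force: 0.0
```

```bash
python3 - <<'E'
from h import *
print(now()[0],delta(now(),tool((514.5,32.5,165),-.883)))
E
```

```text
[ 508.12991693 -207.96287235  174.68230211] [6.4, 240.5, -28.7, 0.0034, 0.004, -1.2283]
```

>>> carry_out([
  [1, 35, 0, 0, 0, -0.17],
  [2, 70, 0, 0, 0, -0.34],
  [3, 105, 0, 0, 0, -0.51],
  [4, 140, 0, 0, 0, -0.68],
  [5, 175, -5, 0, 0, -0.85],
], fingers=0.4)

```text
time_s: 17.5
ee_pos: [512.7, -31.5, 167.8]
orientation: [3.141, 0.003, 2.631]
wrist_force: [0.5, -0.1, -0.6]
width: 66.0
grip_force: 0.0
```

>>> carry_out([
  [0, 30, -8, 0, 0, -0.15],
  [1, 55, -16, 0, 0, -0.29],
  [1.4, 65, -23, 0.0034, 0.004, -0.378],
  [1.4, 65.5, -23.7, 0.0034, 0.004, -0.378],
])

```text
time_s: 18.0
ee_pos: [513.8, 33.4, 143.4]
orientation: [-3.14, -0.003, 2.261]
wrist_force: [0.7, -0.1, -0.2]
width: 65.4
grip_force: 0.0
```

```bash
python3 - <<'E'
from h import *
np.set_printoptions(precision=1,suppress=True)
P=vision.camera_params("wrist"); im=vision.snapshot("wrist"); cv2.imwrite("pics/w4.png",im[:,:,::-1])
print(now()[0],delta(now(),tool((514.5,32.5,15),-.883)))
g=cv2.cvtColor(im,cv2.COLOR_RGB2GRAY)
K=P["camera_matrix"];T=np.linalg.inv(P["pose"]);d=np.array([np.cos(-.883),np.sin(-.883),0])
for k in(-90,-60,-30,0,60,90):
    q=K@(T@np.r_[np.array((514.5,32.5,15))+k*d,1])[:3]; print(k,(q[:2]/q[2]).round(1))
E
```

```text
[514.   32.8 143.6] [0.5, -0.3, -147.6, -0.0017, -0.0025, -0.0028]
-90 [319.7 115.9]
-60 [319.6 155.9]
-30 [319.5 194.1]
0 [319.4 230.6]
60 [319.2 299. ]
90 [319.2 331. ]
```

View pics/w4.png

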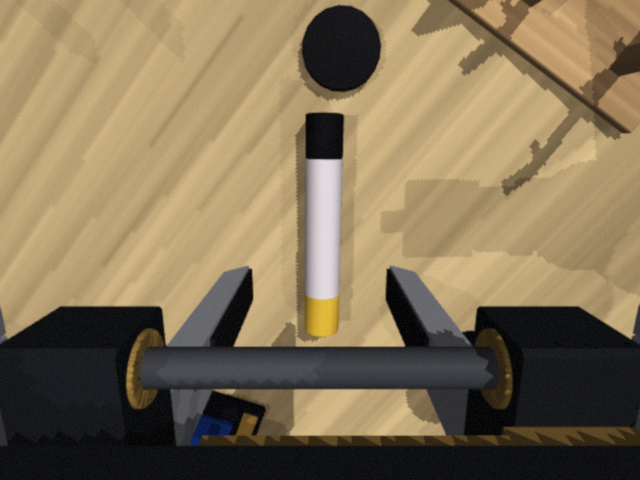

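The yellow wand runs from (325,113) to (321,334), about 2.5 mm right of the prediction and turned by roughly 0.015 rad. The lens cap is clear of it at (342,47). I'm correcting and descending.

>>> carry_out([
  [1, 1, -40, 0, 0, -0.009],
  [2.4, 1.3, -85, 0, 0, -0.018],
  [2.4, 1.3, -122, 0, 0, -0.018],
  [2.4, 1.3, -136, 0, 0, -0.018],
  [2.4, 1.3, -139.5, 0, 0, -0.018],
])

```text
time_s: 18.68
ee_pos: [516.7, 33.6, 4.1]
orientation: [-3.141, -0.003, 2.241]
wrist_force: [-0.2, -0.4, 0.4]
width: 65.8
grip_force: 0.0
```

>>> carry_out([
  [0, 0, 0, 0, 0, 0],
  [0, 0, 0, 0, 0, 0],
  [0, 0, 0, 0, 0, 0],
  [0, 0, 0, 0, 0, 0],
  [0, 0, 0, 0, 0, 0],
], fingers=-0.6, grip_force=25)

```text
time_s: 19.3
ee_pos: [516.6, 34.3, 4.1]
orientation: [-3.141, -0.003, 2.241]
wrist_force: [-0.9, 0.2, 7.4]
width: 29.2
grip_force: 25.0
```

>>> carry_out([
  [0, 0, 15, 0, 0, 0],
  [0, 0, 60, 0, 0, 0],
  [2, -30, 110, 0, 0, 0.16],
  [4, -70, 140, 0, 0, 0.32],
  [6, -110, 150, 0, 0, 0.48],
])

```text
time_s: 19.92
ee_pos: [523.0, -77.1, 156.5]
orientation: [3.141, -0.0, 2.727]
wrist_force: [0.3, 0.9, -2.7]
width: 29.1
grip_force: 25.0
```

>>> carry_out([
  [2, -45, 0, 0, 0, 0.17],
  [4, -90, 0, 0, 0, 0.34],
  [6, -135, -5, 0, 0, 0.51],
  [7, -170, -20, 0, 0, 0.66],
  [8, -195, -30, 0, 0, 0.76],
])

```text
time_s: 20.55
ee_pos: [529.7, -272.8, 124.0]
orientation: [-3.141, -0.004, -2.8]
wrist_force: [0.6, -0.1, -0.3]
width: 29.3
grip_force: 25.0
```

```bash
python3 - <<'E'
from h import *
print(now()[0],monitor.sense()["width"],delta(now(),tool((531.2,-274.6,105),.345,g=11)))
E
```

```text
[ 529.67086834 -272.76302763  123.97549077] 29.287765219814478 [1.5, -1.8, -30.0, 0.0022, -0.0031, 0.0032]
```

>>> carry_out([
  [1.5, -1.8, -10, 0.002, -0.003, 0.003],
  [1.5, -1.8, -25, 0.002, -0.003, 0.003],
  [1.5, -1.8, -30, 0.002, -0.003, 0.003],
  [1.5, -1.8, -30, 0.002, -0.003, 0.003],
])

```text
time_s: 21.05
ee_pos: [532.0, -271.8, 93.6]
orientation: [3.141, 0.0, -2.799]
wrist_force: [-0.7, 0.2, -1.5]
width: 30.0
grip_force: 25.0
```

```bash
python3 - <<'E'
from h import *
print(delta(now(),tool((531.2,-274.6,55),.345,g=11)))
im=vision.snapshot("wrist");cv2.imwrite("pics/w5.png",im[:,:,::-1])
E
```

```text
[-0.8, -2.8, -49.6, -0.0006, -0.0002, 0.002]
```

View pics/w5.png

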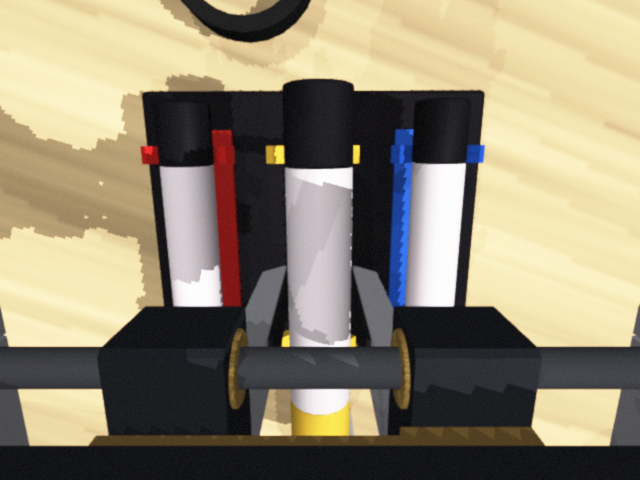

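Red and blue both lie seated, symmetric at columns 187 and 440. The yellow saddle spans 266–360, with its centre about 3 mm left, matching the computed correction. I'm lowering yellow.

>>> carry_out([
  [-0.8, -2.8, -12, 0, 0, 0.002],
  [-0.8, -2.8, -32, 0, 0, 0.002],
  [-0.8, -2.8, -44, 0, 0, 0.002],
  [-0.8, -2.8, -48.5, 0, 0, 0.002],
  [-0.8, -2.8, -49.5, 0, 0, 0.002],
])

```text
time_s: 21.72
ee_pos: [531.1, -275.5, 44.0]
orientation: [3.141, 0.0, -2.797]
wrist_force: [-0.4, 1.0, -1.5]
width: 29.2
grip_force: 25.0
```

>>> carry_out([
  [0, 0, -1, 0, 0, 0],
  [0, 0, -2, 0, 0, 0],
  [0, 0, -3, 0, 0, 0],
  [0, 0, -4, 0, 0, 0],
  [0, 0, -4, 0, 0, 0],
])

```text
time_s: 22.35
ee_pos: [531.1, -275.4, 40.2]
orientation: [3.141, 0.0, -2.797]
wrist_force: [0.7, -0.6, -1.2]
width: 29.6
grip_force: 25.0
```

>>> carry_out([
  [0, 0, -1, 0, 0, 0],
  [0, 0, -2, 0, 0, 0],
  [0, 0, -2, 0, 0, 0],
])

```text
time_s: 22.72
ee_pos: [531.3, -275.8, 38.4]
orientation: [-3.141, 0.001, -2.797]
wrist_force: [0.5, -0.9, 0.2]
width: 29.4
grip_force: 25.0
```

>>> carry_out([
  [0, 0, -1, 0, 0, 0],
  [0, 0, -1.5, 0, 0, 0],
  [0, 0, -1.5, 0, 0, 0],
])

```text
time_s: 23.1
ee_pos: [531.5, -275.9, 38.0]
orientation: [-3.141, 0.002, -2.797]
wrist_force: [-5.7, 1.5, 21.7]
width: 29.2
grip_force: 25.0
```

>>> carry_out([
  [0, 0, 1, 0, 0, 0],
  [0, 0, 1.2, 0, 0, 0],
])

```text
time_s: 23.35
ee_pos: [531.4, -275.8, 38.3]
orientation: [-3.141, 0.001, -2.797]
wrist_force: [0.8, -2.4, 4.2]
width: 29.4
grip_force: 25.0
```

>>> carry_out([
  [0, 0, 0, 0, 0, 0],
  [0, 0, 0, 0, 0, 0],
  [0, 0, 0, 0, 0, 0],
], fingers=0.0)

```text
time_s: 23.72
ee_pos: [531.0, -275.2, 37.7]
orientation: [3.141, 0.0, -2.797]
wrist_force: [0.4, 0.2, 0.7]
width: 47.2
grip_force: 0.0
```

>>> carry_out([
  [0, 0, 10, 0, 0, 0],
  [0, 0, 40, 0, 0, 0],
  [0, 0, 80, 0, 0, 0],
  [0, 0, 130, 0, 0, 0],
  [0, 20, 180, 0, 0, 0],
])

```text
time_s: 24.35
ee_pos: [530.5, -256.4, 220.2]
orientation: [-3.141, 0.0, -2.799]
wrist_force: [0.1, 0.5, 0.6]
width: 46.9
grip_force: 0.0
```

>>> carry_out([
  [-10, 55, 15, 0, 0, 0],
  [-20, 110, 20, 0, 0, 0],
  [-25, 165, 20, 0, 0, 0],
  [-25, 220, 20, 0, 0, 0],
  [-25, 270, 20, 0, 0, 0],
])

```text
time_s: 24.98
ee_pos: [505.8, 16.4, 238.8]
orientation: [3.141, 0.002, -2.797]
wrist_force: [-0.3, -0.8, 0.9]
width: 47.2
grip_force: 0.0
```

>>> carry_out([
  [0, 50, 0, 0, 0, 0],
  [0, 100, 0, 0, 0, 0],
  [0, 150, 0, 0, 0, 0],
  [0, 180, 0, 0, 0, 0],
  [0, 180, 0, 0, 0, 0],
])

```text
time_s: 25.6
ee_pos: [505.7, 196.6, 238.3]
orientation: [3.141, 0.001, -2.794]
wrist_force: [0.2, -0.7, 0.1]
width: 47.2
grip_force: 0.0
```

```bash
python3 - <<'E'
from h import *
np.set_printoptions(precision=1,suppress=True)
y=.345; ex=np.array([np.cos(y),np.sin(y),0]);ey=np.array([-ex[1],ex[0],0])
I={}
for n in("top","scene"):
    im=vision.snapshot(n);P=vision.camera_params(n);I[n]=im
    for c in H:
        for a,ce,r in blobs(im,c):
            p=plane(P,ce,55)-np.array([531.2,-274.6,0])
            if abs(p@ex)<130 and abs(p@ey)<130: print(n,c,a,ce,"dock",(p@ex).round(1),(p@ey).round(1))
a=cv2.resize(I["top"][170:290,400:530,::-1],(400,369));b=cv2.resize(I["scene"][240:360,125:255,::-1],(400,369))
cv2.imwrite("pics/f.png",np.hstack([a,b]))
E
```

```text
top red 429 [480.1 215.4] dock 21.0 -56.2
top yellow 448 [454.5 222.5] dock 23.8 13.5
top blue 82 [427.3 211.7] dock 72.7 70.7
top blue 108 [434.5 258.1] dock -48.1 94.7
scene red 455 [162.7 310.1] dock 65.3 -79.9
scene yellow 477 [190.7 298.4] dock 60.9 -11.6
scene blue 458 [219.1 288. ] dock 61.0 59.1
```

View pics/f.png

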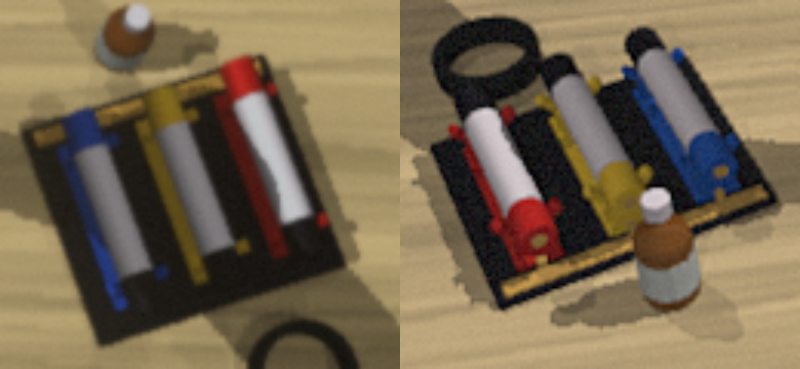

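All three wands lie seated in their own cradles with the caps over the brass strip, and the bottle and tape roll haven't moved. Handing in.

```bash
python3 -c "
from bench import workorder;print(workorder.finish_job())"
```

```text
the job is handed in; nothing more can be done
None
```

The red, blue and yellow wands each lie level in the cradle of their own colour, caps over the brass strip, and I handed the job in at about 26 s; the hand-in gave no verdict, so I judge this only from the final pictures.

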